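# Hang the strainer on the side hook

## Task

Lift the small steel strainer out of the slotted crate and hang it by its cross bar on the steel hook stand: bring the bar in sideways through the open side of the twin hooks, under their guards, then lower it into the throats and push it gently down past the spring rollers until it rests on the bottom. The hooks bend easily, so feel your way and never push or bump the stand with more than 40 N; let go, leave the strainer hanging there upright and still, and do not shift the jars or the other things.

Things in the scene. Friction and masses are not known exactly. Their poses are not given: they have to be found in the camera images.
- strainer_grip (a point): Centre of the strainer's wooden grip tab: 26 mm along x, 10 mm thick along y, 32 mm high. Grip it from above across its thickness. The strainer (174 mm tall, 0.14 to 0.28 kg): perforated steel pot 48 mm across, 46 mm high; two thin legs 14 mm either side of the middle; cross bar; 8 mm stem; tab on top. z up; this point is 158 mm above the pot's underside. Half a turn looks the same.
- strainer_bar (a point): Middle of the strainer's round cross bar: 8 mm in diameter, 100 mm long, lying along x (same axes as strainer_grip); 90 mm above the pot's underside, 68 mm below the tab's centre.
- stand: Fixed steel hook stand; origin on the slab under the throats' middle, z up, hooks open to +y. Base plate x -60..60, y -90..60, 12 mm thick; 16 mm post at y = -70. Its hook head carries two equal plate hooks, 8 mm thick, centred at x = -34 and +34. The head is clamped up to 12 mm above or below nominal, NOT MEASURED: find it by touch or sight. A contact load over 40 N bends the stand (failure).
- throat (a point): NOMINAL seated place of the bar's middle (bar along the stand's x, 10 mm play each way), axes as the stand's. The head's true height is up to 12 mm more or less, so all its parts are shifted together in z. Throat: y -5.5 to +5.5 from here, bottom 4 mm below here; plate underside 16 mm below here for y -16..+14. The strainer's stem, legs and pot pass between and under the hooks.
- ledge (a point): NOMINAL place of the bar's middle when it rests on the open part of the level ledges, 39 mm to +y of the throat and 32 mm above the seated height; same unmeasured shift as throat. The ledge runs from the throat's edge (y 5.5 from the throat) out to y 52, is 8 mm thick under its outer part (y 14..52) and is open above from y 26 to 52. Its top is 4 mm below this point.
- guard (a point): NOMINAL middle of the guards' underside at the mouth edge: 26 mm to +y of the throat, 38 mm above the seated bar axis; same unmeasured shift. Guards run from y -16 to 26, 6 mm thick, so the mouth over the ledge is 10 mm high. The throat's back wall goes up to them: a bar slid in along the ledge stops with its axis at y -1.5 from the throat. Nothing of the stand is higher than the guards' tops.
- rollers (a point): NOMINAL middle between two round white spring-loaded noses (rollers), 12 mm across, at x -42 and +42 just outside the hooks, axis 6 mm to -y of the throat and 20 mm above the seated bar axis; same unmeasured shift. They lean over the throat: the strainer's weight alone rests on top of them; a push of 5 to 12 N makes them yield to -y (up to 10 mm) and the bar snaps under them to the bottom.
- crate: Low open wooden crate, fixed, 98 mm (x) by 236 mm (y), 48 mm high, with three equal slots side by side along y (walls 6 mm, floor 6 mm thick); origin at the centre of its underside. The strainer stands in one slot, two jars in the others.
- jar_a: Amber glass jar with steel cap, 54 mm across, 66 mm tall, in a slot of the crate; origin at the centre of its underside. A bystander: leave it where it is.
- jar_b: Clear glass jar with steel cap, 54 mm across, 66 mm tall, in a slot of the crate; origin at the centre of its underside. A bystander: leave it where it is.
- jar_c: Clear glass jar with wooden cap, 68 mm across, 85 mm tall, on the slab; origin at the centre of its underside. A bystander: leave it where it is.
- jar_d: Amber glass jar with wooden cap, 64 mm across, 85 mm tall, on the slab; origin at the centre of its underside. A bystander: leave it where it is.
- sugar: White ceramic sugar pot with a hinged lid, 88 mm across, 96 mm tall, handle to its +y; origin at the centre of its underside. A bystander.
- whisk: Steel whisk lying on the slab, 255 mm long along its x (handle to -x), 44 mm high; origin on the slab, 150 mm from the handle's end. A bystander.
- mate: Dark wooden mate cup, 68 mm across, 75 mm tall; origin at the centre of its underside. A bystander.

How it is judged:
On the way, in this order (a step that is already met when the one before it is completed fails the run):
1. the strainer has been lifted out of the crate (height (world z) of strainer_bar above 0.15 m and contact force between strainer and crate below 0.05 N), for 0.1 s.
2. the bar has come in through the open side of the hooks, under the guards (x of strainer_bar in the frame of stand between -0.02 and 0.02 m and y of strainer_bar in the frame of stand between -0.006 and 0.02 m and z of strainer_bar in the frame of stand between 0.12 and 0.19 m), for 0.05 s.
At the end, for the whole second after the job is handed in: Strainer hangs still (<20 mm/s), upright (within 0.17 rad), borne by the stand; bar along the stand's x (0.15 rad) on the throat bottoms, under the rollers: middle within 15 mm in x and 4.5 mm in y of the throats' middle, 119 to 148.2 mm above the slab; nothing else shifted over 25 mm (x of strainer_bar in the frame of stand between -0.015 and 0.015 m and y of strainer_bar in the frame of stand between -0.0045 and 0.0045 m and z of strainer_bar in the frame of stand between 0.119 and 0.1482 m and angle between strainer_bar's own z axis and vertical below 0.17 rad and angle between the x axis of strainer_bar and the x axis of stand, either way round below 0.15 rad and contact force between strainer and stand above 0.5 N and linear speed of strainer below 0.02 m/s); the robot touches nothing.
It fails at once if the hook stand is loaded with more than 40 N (contact force between stand and anything else above 40 N).
It fails at once if a jar, the sugar pot, the whisk or the mate cup is shifted by more than 25 mm (distance of any of jar_a, jar_b, jar_c, jar_d, sugar, whisk, mate from where it was at the start of the episode above 0.025 m).
It also fails if it takes over 51 s, if anything falls off the work surface, if the arm or the gripper's body presses on something with over 40 N, if the wrist force passes 120 N, or if a joint passes its speed limit or range.

## Robot

A 6-joint arm with a two-finger parallel gripper is mounted at the origin on the work surface. World frame = base frame: x ahead of the robot, y to its left, z up, the work surface at z = 0. Lengths are in m, angles in rad, forces in N, time in s.
With the tool pointing down it reaches from about 0.275 to 0.725 m from the base axis. Payload 15.9 kg.
Tool frame: the origin (TCP) lies between the finger pads; the fingertips stand 8 mm ahead of it and the grasp point (between the pads) lies 11 mm behind it; z points along the fingers, y is the line along which they close (so a half turn about z gives the same grasp; the last joint's range is limited). The gripper opens to 85 mm and grips with 20 to 120 N. Pads are 22 mm wide; open, the fingers measure 114 mm over their backs; the gripper's body (76 mm by 85 mm) begins 54 mm behind the grasp point. The pads swing forward as they close: fully open they stand 13 mm farther back than shut.
Start: joints at [-1.256, 0.213, -0.034, 1.323, 0, 1.571], TCP at [0.155, -0.475, 0.212] pointing down, gripper open.
Joint ranges: [-2.98, 2.98], [-0.74, 1.72], [-1.14, 1.35], [-2.1, 2.04], [-1.57, 1.44], [-3.14, 3.14]. Speed limits (rad/s): [1.89, 1.89, 2.39, 2.57, 3.14, 3.14].

## Interface

Orientations are given as a rotation vector (axis times angle).
In Python, from cell import manip gives the robot as it stands.
- The arm moves only by the tool servo_tool, never from a script. Its argument "deltas" is a list of rows, each a list of 7 numbers: the shift along the tool's x, y, z in mm, then the turn, a rotation vector about the tool's x, y, z in degrees, then the gripper's target within -1 to 1 (shut at 1, half-way at 0, fully open at -1). In form: [[dx, dy, dz, wx, wy, wz, claw], ...]. A call has 1 to 12 rows; each row shifts and turns the commanded pose from where the row before left it, along the tool's axes as they then stand; what a row does not reach is not made up. A row lasts 1/10 s, in which the tool goes at most 50 mm and 8.59 degrees, less where a joint would pass 70% of its speed; a pose out of reach is approached as far as the arm can. A call with a gripper value outside its range is refused whole. The fingers move at their own pace and stop on an object; "grip_force" is the grip in N (left out, the last holds). Time passes only in rows, so rows that do not move let the fingers close. It gives the time, the measured TCP pose, the force, the opening and the grip force at its end, in the units of the state.
- manip.read_state(): the state, without advancing time (a new reading comes with each control period).
- manip.capture(name): name is "side" or "top"; returns a dict with "color" (384x512x3 uint8, red, green, blue), "intrinsics" (3x3 intrinsics, pixels), "rvec" (rotation vector, rad) and "tvec" (3), from world to camera coordinates, as OpenCV has them. Camera axes: x right, y down, z forward; pixel columns grow to the right and rows downward; lengths in m; the calibration is good to about 2 mm. A picture is of the moment at which its call begins. There is no depth.
- manip.sign_off(): hands the job in; it is judged then, once.
The state is a dict: "clock": time; "qpos": joint angles; "joint_vel": joint speeds; "effort": joint torques, N m; "eef_pos": TCP position; "eef_rot": TCP orientation; "ft_force": force on the tool from outside, world axes, zero at the start; "torque": the same for the moment, N m; "gripper_width": finger opening in m; "grasp_force": force on a finger pad.
Only numpy, scipy, OpenCV 4.12 (cv2) and the standard library are available. Lean on these libraries where they do the work, as an engineer would, in place of code of your own. Each camera call takes 0.05 s, during which the arm holds its last target. There are 200 camera calls.

## Working session

There is one attempt and no reset: what is moved stays moved. The work goes in short steps, Python scripts to look and compute and a tool call to move; the robot and the scene stay as the last step left them, time stands still between calls to the robot, and variables do not carry over. Pictures are saved under pics/ and viewed, at most 10 in all, crops included, and the job is handed in when it is done.

Besides the shell and the picture viewer there is one more tool, called after "Call:" by a JSON object that holds its "method" and its "body", one argument or row to a line. servo_tool: Moves the arm, as the interface text tells. Its arguments: {"type":"object","properties":{"deltas":{"type":"array"},"grip_force":{"type":"number"}},"required":["deltas"]}

```bash
mkdir -p pics; cat > h.py <<'E'
import numpy as np, cv2
from cell import manip
def cap(n,f):
    c=manip.capture(n); cv2.imwrite(f'pics/{f}.png',cv2.cvtColor(c['color'],cv2.COLOR_RGB2BGR)); np.savez(f'pics/{f}.npz',**{k:np.array(v) for k,v in c.items()}); return c
def ld(f): return dict(np.load(f'pics/{f}.npz'))
def ray(c,u,v):
    R=cv2.Rodrigues(np.array(c['rvec'],float))[0]; t=np.array(c['tvec'],float).ravel()
    return -R.T@t, R.T@np.linalg.inv(c['intrinsics'])@np.array([u,v,1.])
def atz(c,u,v,z):
    o,d=ray(c,u,v); return o+d*(z-o[2])/d[2]
def proj(c,P): return cv2.projectPoints(np.array(P,float).reshape(-1,1,3),np.array(c['rvec'],float),np.array(c['tvec'],float),np.array(c['intrinsics'],float),None)[0][:,0]
def tri(c1,p1,c2,p2):
    o1,d1=ray(c1,*p1);o2,d2=ray(c2,*p2); s=np.linalg.lstsq(np.c_[d1,-d2],o2-o1,rcond=None)[0]
    a=o1+d1*s[0];b=o2+d2*s[1]; return (a+b)/2,np.linalg.norm(a-b)
E
python3 - <<'E'
from h import *
for n in('top','side'):
    c=cap(n,n+'0'); print(ray(c,256,192)); im=cv2.imread(f'pics/{n}0.png'); cv2.imwrite(f'pics/{n}0b.png',cv2.resize(im,(800,600),interpolation=cv2.INTER_CUBIC))
print(manip.read_state())
E
```

```text
(array([ 0.41440481, -0.00976968,  1.18422282]), array([ 0.14136112, -0.01931251, -0.98985944]))
(array([0.24352495, 0.64453367, 0.68367961]), array([ 0.36399939, -0.71432988, -0.59792927]))
{'clock': 0.1, 'qpos': array([-1.25597554e+00,  2.13312578e-01, -3.49490558e-02,  1.32350007e+00,
       -3.04750407e-06,  1.57084663e+00]), 'joint_vel': array([ 9.40369265e-04, -2.11065652e-03, -3.00523978e-05,  4.87647939e-04,
        2.79333184e-04,  6.08826332e-04]), 'effort': array([ 8.30285135e-04, -6.87247109e+01,  4.87804985e+01,  1.21499039e-02,
        1.11336531e-04,  2.84594552e-05]), 'eef_pos': array([ 0.1547272 , -0.47513495,  0.21118161]), 'eef_rot': array([-3.10182290e+00, -4.92252249e-01,  2.42406908e-04]), 'ft_force': array([ 0.62838426, -0.14383049, -0.48922474]), 'torque': array([0.03805902, 0.01254117, 0.01851432]), 'grasp_force': 0.0, 'gripper_width': 0.08518446155094314}
```

View pics/top0b.png

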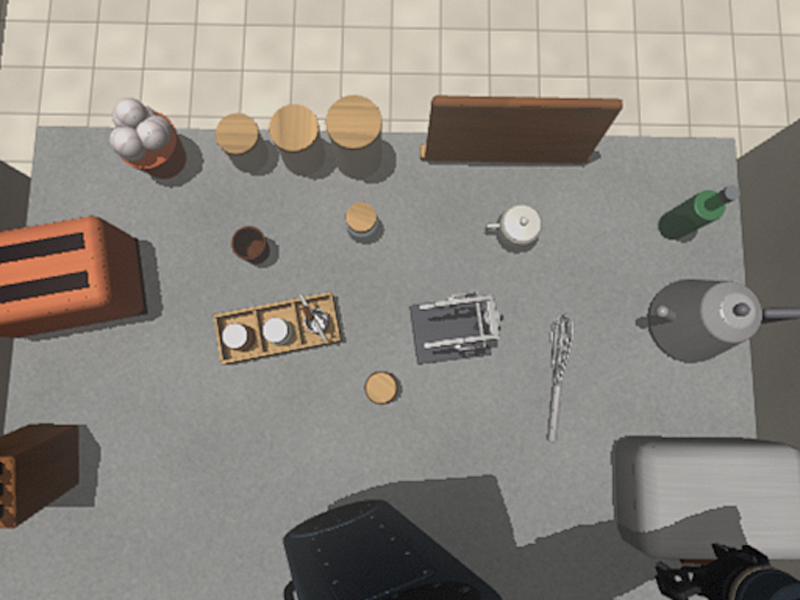

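View pics/side0b.png

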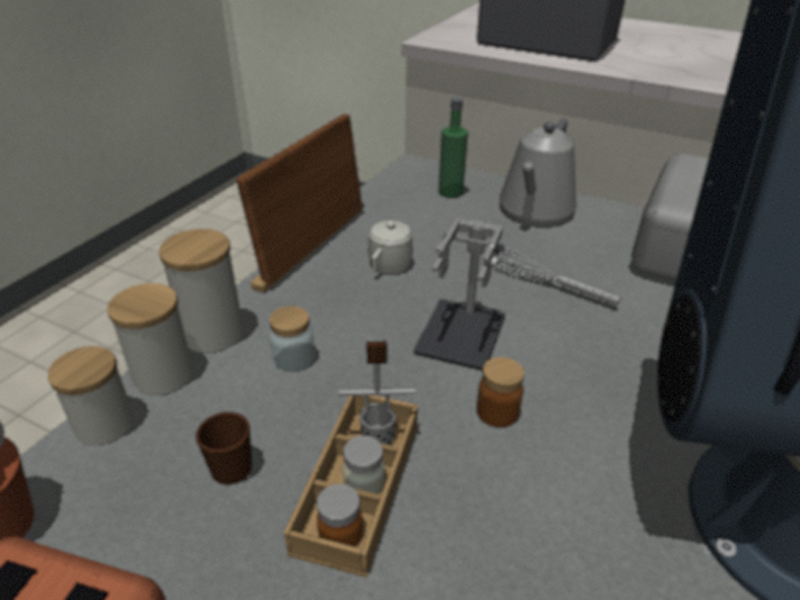

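The top view (800x600 scale) shows the strainer in the crate slot at about (318,318). The stand plate is at (410-500, 290-362), with the hooks opening left (+y). In the side view the tab is at (376,352) and the stand head at (470,245). I'll enlarge both.

```bash
python3 - <<'E'
from h import *
a=cv2.imread('pics/top0.png')[180:240,190:330]; b=cv2.imread('pics/side0.png')
cv2.imwrite('pics/tc.png',cv2.resize(a,None,fx=5.7,fy=5.7,interpolation=cv2.INTER_CUBIC))
s=cv2.resize(b[135:240,260:335],None,fx=5.3,fy=5.3,interpolation=cv2.INTER_CUBIC)
t=cv2.resize(b[205:310,205:280],None,fx=5.3,fy=5.3,interpolation=cv2.INTER_CUBIC)
cv2.imwrite('pics/sc.png',np.hstack([s,t])); print(s.shape)
E
```

```text
(556, 398, 3)
```

View pics/tc.png

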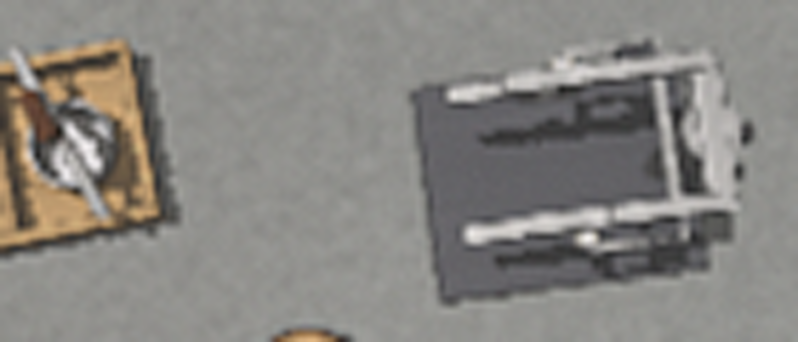

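View pics/sc.png

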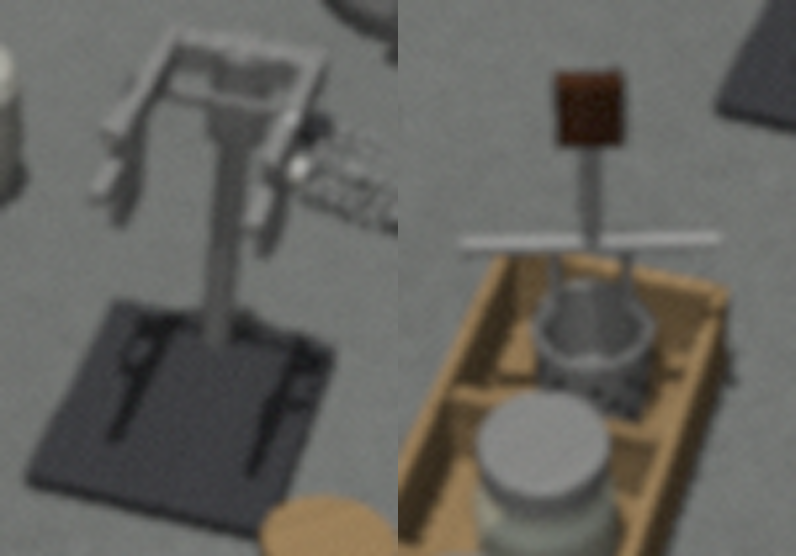

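```bash
cat > fit.py <<'E'
from h import *
from scipy.optimize import least_squares
T=ld('top0');S=ld('side0')
t=lambda u,v:np.array([190+(u+.5)/5.7-.5,180+(v+.5)/5.7-.5])
s=lambda u,v:np.array([260+(u+.5)/5.3-.5,135+(v+.5)/5.3-.5])
r=lambda u,v:np.array([205+(u-398+.5)/5.3-.5,205+(v+.5)/5.3-.5])
for n,a,b in [('barA',(17,52),(460,243)),('barB',(105,218),(722,238)),('tab',(40,112),(590,108))]:
    print(n,*tri(T,t(*a),S,r(*b)))
for n,a,b in [('tipL',(449,95),(100,188)),('tipR',(467,236),(252,222)),('roll',(588,240),(298,168))]:
    print(n,*tri(T,t(*a),S,s(*b)))
A=atz(T,*t(17,52),.096);B=atz(T,*t(105,218),.096);print('bar z.096 top',A,B,np.linalg.norm(A-B),(A+B)/2,np.degrees(np.arctan2(*(A-B)[1::-1])))
A=atz(S,*r(460,243),.096);B=atz(S,*r(722,238),.096);print('side',A,B,np.linalg.norm(A-B),(A+B)/2,np.degrees(np.arctan2(*(A-B)[1::-1])))
# obs: cam,pix,local(x,y,z), headflag
O=[(T,t(413,90),(60,60,12),0),(T,t(443,302),(-60,60,12),0),(S,s(28,480),(60,60,12),0),(S,s(118,300),(60,-90,12),0),(S,s(332,348),(-60,-90,12),0),
(T,t(447,95),(34,52,28),1),(T,t(465,236),(-34,52,28),1),(S,s(99,188),(34,52,24),1),(S,s(251,222),(-34,52,24),1),(T,t(588,240),(-42,-6,20),1),(S,s(298,168),(-42,-6,20),1)]
def f(p):
    R=cv2.Rodrigues(np.array([0,0,p[2]]))[0]; o=[]
    for c,q,l,h in O:
        P=np.array(l)/1e3+[0,0,h*p[3]]; P=R@P+[p[0],p[1],0]; o.append(proj(c,P)[0]-q)
    return np.ravel(o)
q=least_squares(f,[.45,-.05,.1,.133],x_scale=.01,loss='soft_l1');print('stand x y yaw seat',q.x,np.degrees(q.x[2]));print(q.fun.reshape(-1,2).round(1))
E
python3 fit.py
```

```text
barA [0.57826148 0.15672292 0.09629308] 0.0034605694543274473
barB [0.49195487 0.10795113 0.09748014] 0.0010103643100060115
tab [0.53661858 0.13309947 0.16484752] 0.001547790153042394
tipL [ 0.54779153 -0.06335492  0.17328026] 0.0004999443994699165
tipR [ 0.4809576  -0.07235172  0.17223088] 0.0015974575957682893
roll [ 0.48109382 -0.13050916  0.16578306] 0.0031870382450115507
bar z.096 top [0.57669654 0.15604411 0.096     ] [0.49158121 0.10794149 0.096     ] 0.09776748768832419 [0.53413887 0.1319928  0.096     ] 29.472807942814526
side [0.58017993 0.15687425 0.096     ] [0.49308023 0.10671367 0.096     ] 0.10051090008439229 [0.53663008 0.13179396 0.096     ] 29.937572148244566
stand x y yaw seat [ 0.52152948 -0.11792906  0.14669225  0.14859186] 8.404846825615238
[[-0.7 -0.3]
 [-0.7  0.3]
 [-0.5 -1.3]
 [-0.6 -0.8]
 [ 1.6 -0.7]
 [-0.3 -0.2]
 [ 0.  -0.1]
 [ 0.   0.7]
 [ 0.7  0.2]
 [-0.2 -0.5]
 [ 0.8 -0.8]]
```

```bash
cat >> h.py <<'E'
def go(P,yaw=None):
    "tool-frame deltas (turn first, then shift); yaw = bar direction deg (mod 180) = tool x axis"
    s=manip.read_state(); R=cv2.Rodrigues(np.array(s['eef_rot']))[0]
    y0=np.degrees(np.arctan2(R[1,0],R[0,0]))
    # exact down pose
    if yaw is None: D=R
    else:
        k=(yaw-y0+90)%180-90; a=np.radians(y0+k); x=np.array([np.cos(a),np.sin(a),0]); z=np.array([0,0,-1.]); D=np.c_[x,np.cross(z,x),z]
    w=np.degrees(cv2.Rodrigues(R.T@D)[0].ravel())
    print('pos',(s['eef_pos']*1e3).round(1),'yaw',round(y0,2),'q6',s['qpos'].round(2),'tilt',R[:,2].round(4),'F',s['ft_force'].round(2),'w',s['gripper_width'],'t',s['clock'])
    print('turn',w.round(2),'then shift',(D.T@(np.array(P)-s['eef_pos'])*1e3).round(1))
E
python3 -c "
from h import *
go([.535,.132,.28],29.6)"
```

```text
pos [ 154.7 -475.1  211.2] yaw 18.04 q6 [-1.26  0.21 -0.03  1.32 -0.    1.57] tilt [-3.e-04  9.e-04 -1.e+00] F [ 0.63 -0.14 -0.49] w 0.08518446155094314 t 0.1
turn [-6.000e-02 -1.000e-02 -1.156e+01] then shift [ 630.5 -340.1  -68.8]
```

Call:
{"method": "servo_tool", "body": {
  "deltas": [
    [0,0,-35,0,0,-5.8,-1],
    [0,0,-34,0,0,-5.8,-1],
    [39.4,-21.3,0,0,0,0,-1],
    [39.4,-21.3,0,0,0,0,-1],
    [39.4,-21.3,0,0,0,0,-1],
    [39.4,-21.3,0,0,0,0,-1],
    [39.4,-21.3,0,0,0,0,-1],
    [39.4,-21.3,0,0,0,0,-1],
    [39.4,-21.3,0,0,0,0,-1],
    [39.4,-21.3,0,0,0,0,-1],
    [39.4,-21.3,0,0,0,0,-1]
  ],
  "grip_force": 40
}}

```text
clock: 1.2
eef_pos: [0.3687, -0.1317, 0.2806]
eef_rot: [3.037, 0.803, 0.0]
ft_force: [0.0, -1.9, -0.8]
gripper_width: 0.0852
grasp_force: 0.0
```

Call:
{"method": "servo_tool", "body": {
  "deltas": [
    [39.4,-21.3,0,0,0,0,-1],
    [39.4,-21.3,0,0,0,0,-1],
    [39.4,-21.3,0,0,0,0,-1],
    [39.4,-21.3,0,0,0,0,-1],
    [39.4,-21.3,0,0,0,0,-1],
    [39.4,-21.3,0,0,0,0,-1],
    [39.4,-21.3,0,0,0,0,-1],
    [0,0,0,0,0,0,-0.5],
    [0,0,0,0,0,0,-0.5]
  ]
}}

```text
clock: 2.1
eef_pos: [0.5341, 0.1332, 0.2797]
eef_rot: [3.036, 0.806, -0.003]
ft_force: [0.5, -0.8, -0.2]
gripper_width: 0.0642
grasp_force: 0.0
```

```bash
python3 -c "
from h import *
go([.535,.132,.156],29.6)"
```

```text
pos [534.1 133.2 279.7] yaw 29.73 q6 [ 0.24  0.33  0.29  1.53 -0.    2.87] tilt [-1.7e-03 -5.0e-04 -1.0e+00] F [ 0.47 -0.82 -0.22] w 0.06422592046690966 t 2.1
turn [-0.02  0.1   0.13] then shift [  0.2   1.4 123.7]
```

Call:
{"method": "servo_tool", "body": {
  "deltas": [
    [0,1.4,20,0,0,0,-0.5],
    [0,0,30,0,0,0,-0.5],
    [0,0,30,0,0,0,-0.5],
    [0,0,25,0,0,0,-0.5],
    [0,0,13,0,0,0,-0.5],
    [0,0,6,0,0,0,-0.5],
    [0,0,0,0,0,0,0]
  ]
}}

```text
clock: 2.8
eef_pos: [0.5344, 0.1305, 0.1566]
eef_rot: [3.037, 0.802, -0.001]
ft_force: [-0.4, 0.0, 0.6]
gripper_width: 0.051
grasp_force: 0.0
```

Call:
{"method": "servo_tool", "body": {
  "deltas": [
    [0,0,0,0,0,0,0.2],
    [0,0,0,0,0,0,0.4],
    [0,0,0,0,0,0,0.6],
    [0,0,0,0,0,0,0.75],
    [0,0,0,0,0,0,0.9],
    [0,0,0,0,0,0,1],
    [0,0,0,0,0,0,1],
    [0,0,0,0,0,0,1]
  ]
}}

```text
clock: 3.6
eef_pos: [0.5352, 0.1315, 0.157]
eef_rot: [-3.037, -0.804, -0.001]
ft_force: [0.1, 0.5, 5.7]
gripper_width: 0.0079
grasp_force: 39.4
```

```bash
python3 - <<'E'
from h import *
a=cap('top','top1')['color'][150:240,160:280];b=cap('side','side1')['color'][150:290,180:300]
o=np.hstack([cv2.resize(a,(533,400),interpolation=2),cv2.resize(b,(267*400//311+0,400),interpolation=2)])
o=np.zeros((560,800,3),np.uint8); o[:240,:320]=cv2.resize(a,(320,240)); o[:,320:]=cv2.resize(b,(480,560),interpolation=2)
cv2.imwrite('pics/g1.png',o[:,:,::-1]); go([.535,.132,.3],29.6)
E
```

```text
pos [535.2 131.5 157. ] yaw 29.64 q6 [ 0.24  0.33 -0.01  1.22  0.    2.87] tilt [ 8.e-04  3.e-04 -1.e+00] F [0.38 0.69 5.84] w 0.007806149970596993 t 3.7
turn [ 0.01 -0.05  0.04] then shift [ 1.00e-01 -5.00e-01 -1.43e+02]
```

View pics/g1.png

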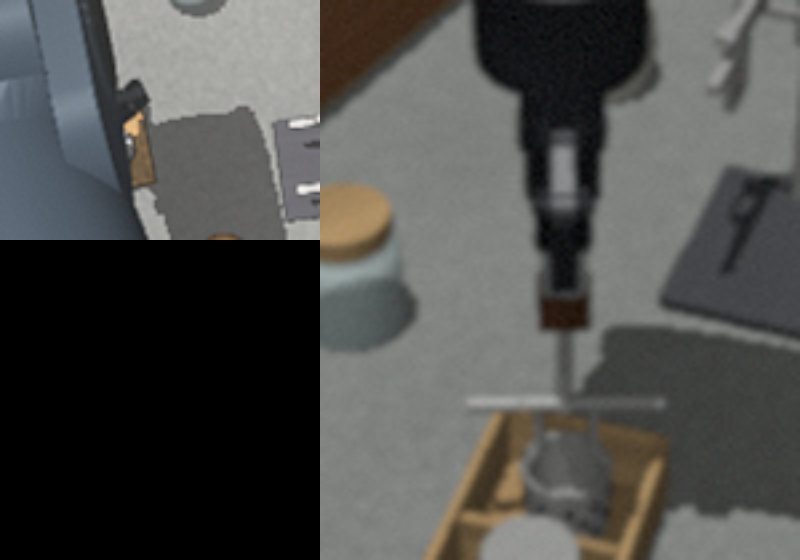

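The strainer is gripped by the tab, upright: in the crop the bar runs from (468,404) to (665,404), level. Next I lift it and carry it to the mouth side of the stand.

Call:
{"method": "servo_tool", "body": {
  "deltas": [
    [0,0,-3,0,0,0,1],
    [0,0,-10,0,0,0,1],
    [0,0,-20,0,0,0,1],
    [0,0,-25,0,0,0,1],
    [0,0,-25,0,0,0,1],
    [0,0,-20,0,0,0,1],
    [0,0,-7,0,0,0,1],
    [0,0,0,0,0,0,1],
    [0,0,0,0,0,0,1]
  ],
  "grip_force": 70
}}

```text
clock: 4.6
eef_pos: [0.5347, 0.1312, 0.2657]
eef_rot: [-3.037, -0.803, 0.002]
ft_force: [-0.9, -1.2, -2.4]
gripper_width: 0.0062
grasp_force: 68.6
```

```bash
cat >> h.py <<'E'
SX,SY,SYAW=.5215,-.118,8.4
def st(x,y,z):
    a=np.radians(SYAW); return [SX+np.cos(a)*x-np.sin(a)*y, SY+np.sin(a)*x+np.cos(a)*y, z]
E
python3 -c "
from h import *
go(st(0,.095,.265),8.4)"
```

```text
pos [534.7 131.2 265.7] yaw 29.64 q6 [0.24 0.32 0.25 1.5  0.   2.87] tilt [-1.1e-03 -3.0e-04 -1.0e+00] F [-0.86 -1.18 -2.42] w 0.006247777656568662 t 4.6
turn [-1.000e-02  7.000e-02  2.124e+01] then shift [-49.4 149.6   0.7]
```

Call:
{"method": "servo_tool", "body": {
  "deltas": [
    [0,0,0,0,0,5,1],
    [0,0,0,0,0,6,1],
    [0,0,0,0,0,6,1],
    [-4,10,0,0,0,4.24,1],
    [-7,23,0,0,0,0,1],
    [-10,31,0,0,0,0,1],
    [-10,31,0,0,0,0,1],
    [-9,27,0,0,0,0,1],
    [-6,18,0,0,0,0,1],
    [-3.4,9.6,0,0,0,0,1],
    [0,0,0,0,0,0,1],
    [0,0,0,0,0,0,1]
  ]
}}

```text
clock: 5.8
eef_pos: [0.5169, -0.0434, 0.2639]
eef_rot: [-3.112, -0.277, 0.004]
ft_force: [0.7, 0.5, -2.6]
gripper_width: 0.006
grasp_force: 68.6
```

```bash
python3 - <<'E'
from h import *
a=cap('top','top2')['color'];b=cap('side','side2')['color']
o=np.zeros((600,800,3),np.uint8); a=cv2.resize(a[165:265,220:320],(400,400),interpolation=2);b=cv2.resize(b[120:260,235:335],(400,560),interpolation=2)
o[:400,:400]=a;o[:560,400:]=b
cv2.imwrite('pics/g2.png',o[:,:,::-1]); go(st(0,.039,.265),8.4)
E
```

```text
pos [517.  -43.1 264.1] yaw 10.22 q6 [-0.09  0.26  0.15  1.47  0.02  2.87] tilt [-0.0037  0.0166 -0.9999] F [ 0.99  0.62 -1.93] w 0.006519983644518792 t 5.9
turn [-0.97  0.06  1.82] then shift [-6.5 35.8 -0.9]
```

View pics/g2.png

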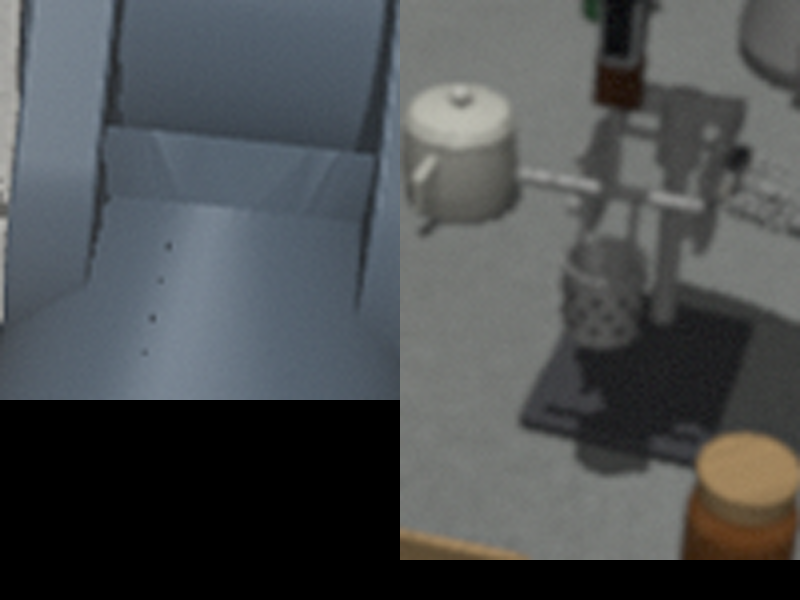

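The side view shows the strainer hanging upright at the mouth side, about 75 mm out. The bar runs from (518,174) to (705,207) in the crop, with the pot clear of the hooks. A small yaw and tilt error remains, so I correct that now.

Call:
{"method": "servo_tool", "body": {
  "deltas": [
    [0,0,0,-0.5,0,0.9,1],
    [-3,0,0,-0.47,0,0.92,1],
    [-3.5,0,0,0,0,0,1],
    [0,0,0,0,0,0,1],
    [0,0,0,0,0,0,1]
  ]
}}

```text
clock: 6.4
eef_pos: [0.5104, -0.0449, 0.2644]
eef_rot: [3.133, 0.229, -0.001]
ft_force: [0.0, 0.7, -2.8]
gripper_width: 0.0062
grasp_force: 68.6
```

```bash
python3 - <<'E'
from h import *
S=cap('side','side3');b=S['color']
u0,v0=235,140
cv2.imwrite('pics/g3.png',cv2.resize(b[v0:v0+75,u0:u0+100],(800,600),interpolation=2)[:,:,::-1]); go(st(0,.039,.265),8.4)
p=manip.read_state()['eef_pos']; a=np.radians(8.4); d=np.array([np.cos(a),np.sin(a),0])
B=p-[0,0,.061]
q=proj(S,[B+.05*d,B-.05*d,B,p+[0,0,.007]]); print(((q-[u0,v0]+.5)*8-.5).round(0))
q=proj(S,[st(x,.052,.145+z) for x in(-.034,.034) for z in (.028,.020)]+[st(x,.026,.145+.038) for x in(-.034,.034)]); print('hook pred',((q-[u0,v0]+.5)*8-.5).round(0))
E
```

```text
pos [510.5 -45.  264.3] yaw 8.35 q6 [-0.09  0.24  0.13  1.46 -0.    2.91] tilt [-5.e-04 -3.e-04 -1.e+00] F [-1.11 -0.01 -2.25] w 0.0069661694227848145 t 6.45
turn [ 0.01  0.03 -0.05] then shift [ 0.2 34.8 -0.7]
[[277. 186.]
 [636. 257.]
 [454. 221.]
 [472.  -1.]]
hook pred [[585. 296.]
 [582. 319.]
 [350. 248.]
 [349. 272.]
 [610. 217.]
 [378. 172.]]
```

View pics/g3.png

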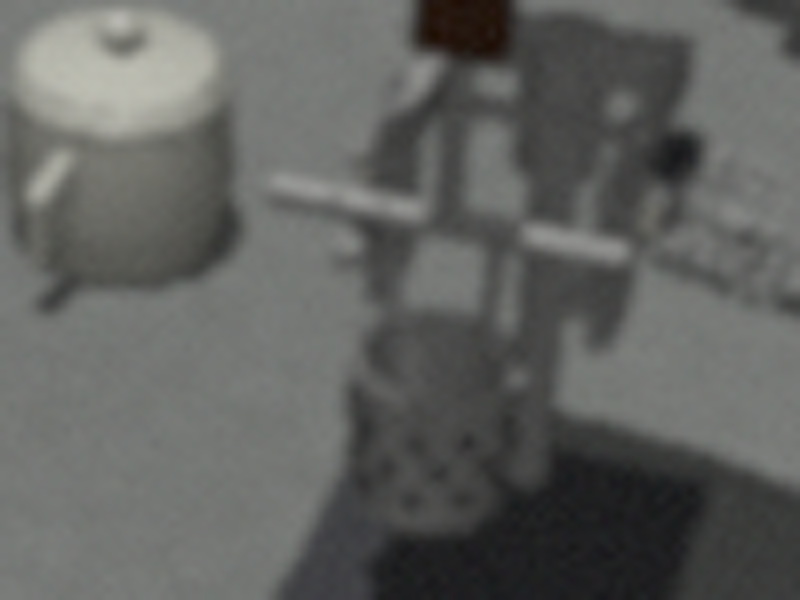

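The bar is where predicted: ends at (266,186) and (634,252), against a predicted middle within about 1 mm. The left hook tip is at (348,248), so the head is near its upper limit, with the seat at about 0.146-0.148. I move over the open ledge and feel down.

Call:
{"method": "servo_tool", "body": {
  "deltas": [
    [0,5,0,0,0,0,1],
    [0,10,0,0,0,0,1],
    [0,10,0,0,0,0,1],
    [0,7,0,0,0,0,1],
    [0,3,0,0,0,0,1],
    [0,0,5,0,0,0,1],
    [0,0,6,0,0,0,1],
    [0,0,4,0,0,0,1],
    [0,0,2,0,0,0,1],
    [0,0,0,0,0,0,1],
    [0,0,0,0,0,0,1]
  ]
}}

```text
clock: 7.55
eef_pos: [0.5156, -0.0795, 0.2474]
eef_rot: [3.133, 0.229, -0.001]
ft_force: [-0.0, -0.6, -2.2]
gripper_width: 0.006
grasp_force: 68.6
```

Call:
{"method": "servo_tool", "body": {
  "deltas": [
    [0,0,1,0,0,0,1],
    [0,0,0,0,0,0,1],
    [0,0,1,0,0,0,1],
    [0,0,0,0,0,0,1]
  ]
}}

```text
clock: 7.95
eef_pos: [0.5155, -0.0796, 0.2452]
eef_rot: [3.133, 0.228, -0.001]
ft_force: [0.8, 0.5, -2.9]
gripper_width: 0.0063
grasp_force: 68.6
```

Call:
{"method": "servo_tool", "body": {
  "deltas": [
    [0,0,1,0,0,0,1],
    [0,0,0,0,0,0,1],
    [0,0,0,0,0,0,1]
  ]
}}

```text
clock: 8.25
eef_pos: [0.5155, -0.0796, 0.2443]
eef_rot: [3.133, 0.228, -0.001]
ft_force: [0.6, 0.2, -1.9]
gripper_width: 0.0062
grasp_force: 68.6
```

Call:
{"method": "servo_tool", "body": {
  "deltas": [
    [0,0,1,0,0,0,1],
    [0,0,0,0,0,0,1],
    [0,0,0,0,0,0,1]
  ]
}}

```text
clock: 8.55
eef_pos: [0.5155, -0.0796, 0.2432]
eef_rot: [3.133, 0.229, -0.001]
ft_force: [-0.4, -0.2, -2.2]
gripper_width: 0.0065
grasp_force: 68.6
```

Call:
{"method": "servo_tool", "body": {
  "deltas": [
    [0,0,1,0,0,0,1],
    [0,0,0,0,0,0,1],
    [0,0,0,0,0,0,1]
  ]
}}

```text
clock: 8.85
eef_pos: [0.5155, -0.0796, 0.2422]
eef_rot: [3.133, 0.228, -0.001]
ft_force: [0.5, -0.4, -1.7]
gripper_width: 0.0065
grasp_force: 68.6
```

Call:
{"method": "servo_tool", "body": {
  "deltas": [
    [0,0,1,0,0,0,1],
    [0,0,0,0,0,0,1],
    [0,0,0,0,0,0,1]
  ]
}}

```text
clock: 9.15
eef_pos: [0.5156, -0.0796, 0.2413]
eef_rot: [3.133, 0.229, -0.001]
ft_force: [0.6, 0.0, -1.9]
gripper_width: 0.0069
grasp_force: 68.6
```

Bar at about 0.180 with no contact yet.

Call:
{"method": "servo_tool", "body": {
  "deltas": [
    [0,0,1,0,0,0,1],
    [0,0,0,0,0,0,1],
    [0,0,0,0,0,0,1]
  ]
}}

```text
clock: 9.45
eef_pos: [0.5156, -0.0796, 0.2402]
eef_rot: [3.133, 0.229, -0.001]
ft_force: [0.4, -0.3, -2.3]
gripper_width: 0.0065
grasp_force: 68.6
```

Call:
{"method": "servo_tool", "body": {
  "deltas": [
    [0,0,1,0,0,0,1],
    [0,0,0,0,0,0,1],
    [0,0,0,0,0,0,1]
  ]
}}

```text
clock: 9.75
eef_pos: [0.5155, -0.0796, 0.2392]
eef_rot: [3.133, 0.229, -0.001]
ft_force: [1.4, -0.5, -2.3]
gripper_width: 0.0064
grasp_force: 68.6
```

Call:
{"method": "servo_tool", "body": {
  "deltas": [
    [0,0,0.7,0,0,0,1],
    [0,0,0,0,0,0,1],
    [0,0,0,0,0,0,1]
  ]
}}

```text
clock: 10.05
eef_pos: [0.5155, -0.0796, 0.2386]
eef_rot: [3.133, 0.228, -0.001]
ft_force: [0.6, 0.1, -3.1]
gripper_width: 0.0066
grasp_force: 68.6
```

Call:
{"method": "servo_tool", "body": {
  "deltas": [
    [0,0,0.7,0,0,0,1],
    [0,0,0,0,0,0,1],
    [0,0,0,0,0,0,1]
  ]
}}

```text
clock: 10.35
eef_pos: [0.5156, -0.0796, 0.2379]
eef_rot: [3.133, 0.229, -0.001]
ft_force: [0.7, -0.1, -2.5]
gripper_width: 0.0064
grasp_force: 68.6
```

Call:
{"method": "servo_tool", "body": {
  "deltas": [
    [0,0,0.7,0,0,0,1],
    [0,0,0,0,0,0,1],
    [0,0,0,0,0,0,1]
  ]
}}

```text
clock: 10.65
eef_pos: [0.5155, -0.0796, 0.2371]
eef_rot: [3.133, 0.228, -0.001]
ft_force: [0.2, 0.0, -2.7]
gripper_width: 0.0063
grasp_force: 68.6
```

Call:
{"method": "servo_tool", "body": {
  "deltas": [
    [0,0,0.7,0,0,0,1],
    [0,0,0,0,0,0,1],
    [0,0,0,0,0,0,1]
  ]
}}

```text
clock: 10.95
eef_pos: [0.5156, -0.0796, 0.2365]
eef_rot: [3.133, 0.229, -0.001]
ft_force: [-0.3, -0.9, -2.7]
gripper_width: 0.0069
grasp_force: 68.6
```

Call:
{"method": "servo_tool", "body": {
  "deltas": [
    [0,0,0.7,0,0,0,1],
    [0,0,0,0,0,0,1],
    [0,0,0,0,0,0,1]
  ]
}}

```text
clock: 11.25
eef_pos: [0.5157, -0.0797, 0.2361]
eef_rot: [3.133, 0.228, -0.0]
ft_force: [-0.6, -0.2, 3.3]
gripper_width: 0.0063
grasp_force: 69.4
```

Call:
{"method": "servo_tool", "body": {
  "deltas": [
    [0,0,0.7,0,0,0,1],
    [0,0,0,0,0,0,1],
    [0,0,0,0,0,0,1]
  ]
}}

```text
clock: 11.55
eef_pos: [0.5159, -0.0797, 0.2359]
eef_rot: [3.133, 0.228, 0.001]
ft_force: [-2.2, 0.1, 10.6]
gripper_width: 0.0064
grasp_force: 70.5
```

```bash
python3 - <<'E'
from h import *
S=cap('side','side4');b=S['color']
u0,v0=250,140
cv2.imwrite('pics/g4.png',cv2.resize(b[v0:v0+60,u0:u0+80],(800,600),interpolation=2)[:,:,::-1]); go(st(0,.039,.265),8.4)
p=manip.read_state()['eef_pos']; a=np.radians(8.4); d=np.array([np.cos(a),np.sin(a),0])
B=p-[0,0,.061]
q=proj(S,[B+.05*d,B-.05*d,B,p+[0,0,.007]]); print(((q-[u0,v0]+.5)*10-.5).round(0))
q=proj(S,[st(x,.052,.145+z) for x in(-.034,.034) for z in (.028,.020)]+[st(x,.026,.145+.038) for x in(-.034,.034)]); print('hook pred',((q-[u0,v0]+.5)*10-.5).round(0))
E
```

```text
pos [515.9 -79.8 235.9] yaw 8.34 q6 [-0.15  0.26  0.08  1.4  -0.    2.84] tilt [ 7.e-04 -7.e-04 -1.e+00] F [-2.41 -1.52 10.44] w 0.006323864427989324 t 11.6
turn [ 0.04 -0.04 -0.06] then shift [ -0.   -0.3 -29.1]
[[238. 260.]
 [666. 345.]
 [449. 302.]
 [472.  39.]]
hook pred [[581. 370.]
 [578. 399.]
 [288. 310.]
 [286. 340.]
 [612. 272.]
 [322. 215.]]
```

View pics/g4.png

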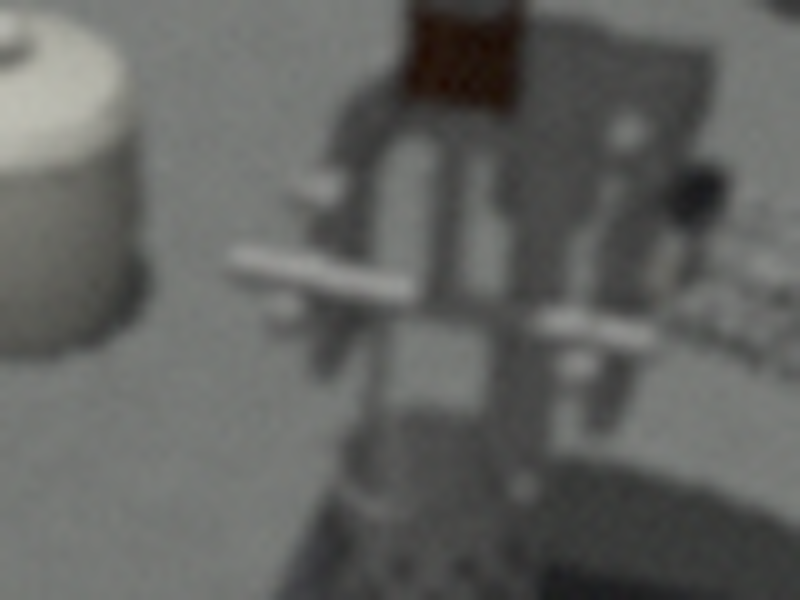

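The bar touched the ledges at TCP z of about 0.2362 (seat about 0.143). The image shows it lying across both ledge tips, near (280,308) and (578,365). I lift slightly and slide in under the guards.

Call:
{"method": "servo_tool", "body": {
  "deltas": [
    [0,0,-1.8,0,0,0,1],
    [0,0,0,0,0,0,1],
    [0,0,0,0,0,0,1]
  ]
}}

```text
clock: 11.9
eef_pos: [0.5155, -0.0796, 0.2366]
eef_rot: [3.133, 0.228, -0.002]
ft_force: [-0.3, -0.3, -2.3]
gripper_width: 0.0066
grasp_force: 68.6
```

Call:
{"method": "servo_tool", "body": {
  "deltas": [
    [0,2,0,0,0,0,1],
    [0,2,0,0,0,0,1],
    [0,2,0,0,0,0,1],
    [0,2,0,0,0,0,1],
    [0,2,0,0,0,0,1],
    [0,0,0,0,0,0,1]
  ]
}}

```text
clock: 12.5
eef_pos: [0.517, -0.0898, 0.2368]
eef_rot: [3.133, 0.228, -0.001]
ft_force: [-0.2, 0.2, -1.8]
gripper_width: 0.0064
grasp_force: 68.6
```

Call:
{"method": "servo_tool", "body": {
  "deltas": [
    [0,1.5,0,0,0,0,1],
    [0,1.5,0,0,0,0,1],
    [0,1.5,0,0,0,0,1],
    [0,1.5,0,0,0,0,1],
    [0,0,0,0,0,0,1]
  ]
}}

```text
clock: 13.0
eef_pos: [0.5179, -0.0956, 0.2368]
eef_rot: [3.133, 0.228, -0.001]
ft_force: [-0.6, 0.6, -2.7]
gripper_width: 0.0061
grasp_force: 68.6
```

Call:
{"method": "servo_tool", "body": {
  "deltas": [
    [0,2,0,0,0,0,1],
    [0,2,0,0,0,0,1],
    [0,2,0,0,0,0,1],
    [0,2,0,0,0,0,1],
    [0,2,0,0,0,0,1],
    [0,0,0,0,0,0,1]
  ]
}}

```text
clock: 13.6
eef_pos: [0.5194, -0.1056, 0.2369]
eef_rot: [3.133, 0.228, -0.001]
ft_force: [0.2, 0.1, -2.1]
gripper_width: 0.0063
grasp_force: 68.6
```

Call:
{"method": "servo_tool", "body": {
  "deltas": [
    [0,2,0,0,0,0,1],
    [0,2,0,0,0,0,1],
    [0,2,0,0,0,0,1],
    [0,1.5,0,0,0,0,1],
    [0,1,0,0,0,0,1],
    [0,0,0,0,0,0,1]
  ]
}}

```text
clock: 14.2
eef_pos: [0.5206, -0.1139, 0.2369]
eef_rot: [3.133, 0.228, -0.001]
ft_force: [0.5, 0.2, -1.7]
gripper_width: 0.0064
grasp_force: 68.6
```

```bash
python3 -c "
from h import *
go(st(0,-.0015,.2368),8.4)"
```

```text
pos [ 520.6 -113.9  236.9] yaw 8.34 q6 [-0.22  0.28  0.12  1.41 -0.    2.78] tilt [-7.e-04 -4.e-04 -1.e+00] F [ 0.5   0.18 -1.75] w 0.0063737148327347466 t 14.2
turn [ 0.02  0.04 -0.06] then shift [0.3 5.7 0.1]
```

Call:
{"method": "servo_tool", "body": {
  "deltas": [
    [0,1,0,0,0,0,1],
    [0,1,0,0,0,0,1],
    [0,1,0,0,0,0,1],
    [0,0,0,0,0,0,1]
  ]
}}

```text
clock: 14.6
eef_pos: [0.521, -0.1169, 0.2369]
eef_rot: [3.133, 0.228, -0.001]
ft_force: [0.8, -0.3, -2.4]
gripper_width: 0.0063
grasp_force: 68.6
```

Call:
{"method": "servo_tool", "body": {
  "deltas": [
    [0,1,0,0,0,0,1],
    [0,0,0,0,0,0,1],
    [0,0,0,0,0,0,1]
  ]
}}

```text
clock: 14.9
eef_pos: [0.5212, -0.1177, 0.2369]
eef_rot: [3.133, 0.228, -0.001]
ft_force: [-0.3, 0.1, -2.7]
gripper_width: 0.0062
grasp_force: 68.6
```

Call:
{"method": "servo_tool", "body": {
  "deltas": [
    [0,1,0,0,0,0,1],
    [0,0,0,0,0,0,1],
    [0,0,0,0,0,0,1]
  ]
}}

```text
clock: 15.2
eef_pos: [0.5213, -0.1187, 0.2369]
eef_rot: [3.133, 0.228, -0.001]
ft_force: [0.3, 0.1, -1.6]
gripper_width: 0.0065
grasp_force: 68.6
```

Call:
{"method": "servo_tool", "body": {
  "deltas": [
    [0,0.7,0,0,0,0,1],
    [0,0,0,0,0,0,1],
    [0,0,0,0,0,0,1]
  ]
}}

```text
clock: 15.5
eef_pos: [0.5214, -0.1194, 0.2369]
eef_rot: [3.133, 0.229, -0.001]
ft_force: [0.2, -0.5, -1.9]
gripper_width: 0.0064
grasp_force: 68.6
```

Call:
{"method": "servo_tool", "body": {
  "deltas": [
    [0,0.7,0,0,0,0,1],
    [0,0,0,0,0,0,1],
    [0,0,0,0,0,0,1]
  ]
}}

```text
clock: 15.8
eef_pos: [0.5215, -0.1201, 0.2369]
eef_rot: [3.133, 0.228, -0.001]
ft_force: [0.8, -0.4, -2.4]
gripper_width: 0.0063
grasp_force: 68.6
```

Call:
{"method": "servo_tool", "body": {
  "deltas": [
    [0,0.7,0,0,0,0,1],
    [0,0,0,0,0,0,1],
    [0,0,0,0,0,0,1]
  ]
}}

```text
clock: 16.1
eef_pos: [0.5216, -0.1208, 0.2369]
eef_rot: [3.133, 0.228, -0.001]
ft_force: [-0.7, -0.0, -3.4]
gripper_width: 0.0065
grasp_force: 68.6
```

Call:
{"method": "servo_tool", "body": {
  "deltas": [
    [0,0.7,0,0,0,0,1],
    [0,0,0,0,0,0,1],
    [0,0,0,0,0,0,1]
  ]
}}

```text
clock: 16.4
eef_pos: [0.5217, -0.1215, 0.2369]
eef_rot: [3.133, 0.229, -0.001]
ft_force: [-0.7, 0.4, -2.6]
gripper_width: 0.0066
grasp_force: 68.6
```

Call:
{"method": "servo_tool", "body": {
  "deltas": [
    [0,0.7,0,0,0,0,1],
    [0,0,0,0,0,0,1],
    [0,0,0,0,0,0,1]
  ]
}}

```text
clock: 16.7
eef_pos: [0.5218, -0.1222, 0.2369]
eef_rot: [3.133, 0.228, -0.001]
ft_force: [1.4, -0.1, -2.0]
gripper_width: 0.0064
grasp_force: 68.7
```

Call:
{"method": "servo_tool", "body": {
  "deltas": [
    [0,0.7,0,0,0,0,1],
    [0,0,0,0,0,0,1],
    [0,0,0,0,0,0,1]
  ]
}}

```text
clock: 17.0
eef_pos: [0.5219, -0.1229, 0.2369]
eef_rot: [3.133, 0.229, -0.001]
ft_force: [-0.2, 0.1, -2.3]
gripper_width: 0.0064
grasp_force: 68.7
```

Call:
{"method": "servo_tool", "body": {
  "deltas": [
    [0,0.7,0,0,0,0,1],
    [0,0,0,0,0,0,1],
    [0,0,0,0,0,0,1]
  ]
}}

```text
clock: 17.3
eef_pos: [0.522, -0.1236, 0.2369]
eef_rot: [3.133, 0.228, -0.001]
ft_force: [-0.3, -0.4, -2.2]
gripper_width: 0.0066
grasp_force: 68.7
```

Call:
{"method": "servo_tool", "body": {
  "deltas": [
    [0,0.7,0,0,0,0,1],
    [0,0,0,0,0,0,1],
    [0,0,0,0,0,0,1]
  ]
}}

```text
clock: 17.6
eef_pos: [0.5221, -0.1242, 0.2369]
eef_rot: [3.133, 0.228, -0.001]
ft_force: [0.1, 0.5, -1.7]
gripper_width: 0.0062
grasp_force: 68.7
```

```bash
python3 -c "
from h import *
s=manip.read_state();print(s['torque'],s['ft_force'])
go(st(0,0,.2368),8.4)"
```

```text
[ 0.36580053  0.03663768 -0.05626785] [ 0.11583232  0.47817017 -1.73642699]
pos [ 522.1 -124.2  236.9] yaw 8.34 q6 [-0.23  0.29  0.13  1.41 -0.    2.76] tilt [-7.e-04 -2.e-04 -1.e+00] F [ 0.12  0.48 -1.74] w 0.006242831035097858 t 17.6
turn [ 0.01  0.04 -0.06] then shift [ 0.3 -6.3  0.1]
```

Call:
{"method": "servo_tool", "body": {
  "deltas": [
    [0,0.7,0,0,0,0,1],
    [0,0,0,0,0,0,1]
  ]
}}

```text
clock: 17.8
eef_pos: [0.5222, -0.125, 0.2369]
eef_rot: [3.133, 0.228, -0.001]
ft_force: [-0.5, 2.0, -1.8]
gripper_width: 0.0063
grasp_force: 68.7
```

```bash
python3 -c "
from h import *
S=cap('side','side5')
s=manip.read_state();print(s['torque'],s['ft_force'],s['eef_pos'])
p=s['eef_pos'];a=np.radians(8.4); d=np.array([np.cos(a),np.sin(a),0])
B=p-[0,0,.061];u0,v0=250,140
q=proj(S,[B+.05*d,B-.05*d,B,p+[0,0,.007],B-[0,0,.044],B-[0,0,.09]]); print(((q-[u0,v0]+.5)*10-.5).round(0))
cv2.imwrite('pics/g5.png',cv2.resize(S['color'][v0:v0+60,u0:u0+80],(800,600),interpolation=2)[:,:,::-1])
"
```

```text
[ 0.38025837  0.08915155 -0.04545753] [-0.32715131  1.38730581 -1.68747147] [ 0.52221924 -0.12496662  0.23687351]
[[296. 158.]
 [711. 238.]
 [501. 197.]
 [525. -60.]
 [486. 353.]
 [472. 506.]]
```

View pics/g5.png

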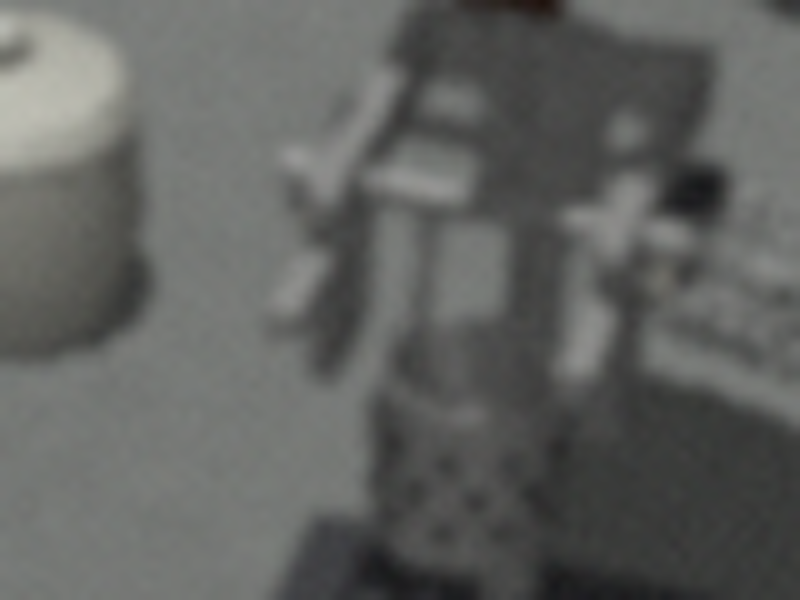

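The force along y has risen to about 1.5-2 N, so the bar is probably touching the back wall. In the picture the bar runs from (285,160) to (690,238) under both guards. I back off to see how the moment changes.

Call:
{"method": "servo_tool", "body": {
  "deltas": [
    [0,-1.5,0,0,0,0,1],
    [0,-1.5,0,0,0,0,1],
    [0,0,0,0,0,0,1],
    [0,0,0,0,0,0,1]
  ]
}}

```text
clock: 18.25
eef_pos: [0.5218, -0.122, 0.2369]
eef_rot: [3.133, 0.229, -0.001]
ft_force: [0.2, -0.0, -2.6]
gripper_width: 0.0067
grasp_force: 68.6
```

```bash
python3 -c "
from h import *
s=manip.read_state();print(s['torque'],s['ft_force'],s['eef_pos'])
"
```

```text
[ 0.08860977  0.06945387 -0.02080094] [ 0.23050075 -0.03465692 -2.58375858] [ 0.52176564 -0.12195848  0.23689025]
```

Call:
{"method": "servo_tool", "body": {
  "deltas": [
    [0,-2,0,0,0,0,1],
    [0,-1,0,0,0,0,1],
    [0,0,0,0,0,0,1],
    [0,0,0,0,0,0,1]
  ]
}}

```text
clock: 18.65
eef_pos: [0.5214, -0.119, 0.2369]
eef_rot: [3.133, 0.229, -0.001]
ft_force: [-0.2, -0.7, -2.0]
gripper_width: 0.0064
grasp_force: 68.6
```

```bash
python3 -c "
from h import *
s=manip.read_state();print(s['torque'],s['ft_force'],s['eef_pos'])
"
```

```text
[-0.07673693  0.02781052 -0.01963186] [-0.19183137 -0.72697815 -1.99185686] [ 0.52136225 -0.11899538  0.23689558]
```

Contact with the back wall begins at about TCP y of -0.122, so the throat's middle is near -0.1203. I go there and feel down.

Call:
{"method": "servo_tool", "body": {
  "deltas": [
    [0,1.4,0,0,0,0,1],
    [0,0,1,0,0,0,1],
    [0,0,0,0,0,0,1],
    [0,0,0,0,0,0,1]
  ]
}}

```text
clock: 19.05
eef_pos: [0.5215, -0.1204, 0.2358]
eef_rot: [3.133, 0.228, -0.001]
ft_force: [-0.1, 0.5, -2.7]
gripper_width: 0.0066
grasp_force: 68.6
```

Call:
{"method": "servo_tool", "body": {
  "deltas": [
    [0,0,0.8,0,0,0,1],
    [0,0,0,0,0,0,1],
    [0,0,0,0,0,0,1]
  ]
}}

```text
clock: 19.35
eef_pos: [0.5215, -0.1204, 0.235]
eef_rot: [3.133, 0.229, -0.001]
ft_force: [0.0, 0.5, -2.3]
gripper_width: 0.0061
grasp_force: 68.6
```

Call:
{"method": "servo_tool", "body": {
  "deltas": [
    [0,0,0.8,0,0,0,1],
    [0,0,0,0,0,0,1],
    [0,0,0,0,0,0,1]
  ]
}}

```text
clock: 19.65
eef_pos: [0.5216, -0.1204, 0.2343]
eef_rot: [3.133, 0.229, -0.001]
ft_force: [-0.6, -0.1, -2.7]
gripper_width: 0.0065
grasp_force: 68.6
```

The bar is below ledge level and free, so it is in the throat. Now down onto the rollers.

Call:
{"method": "servo_tool", "body": {
  "deltas": [
    [0,0,1,0,0,0,1],
    [0,0,1,0,0,0,1],
    [0,0,0,0,0,0,1]
  ]
}}

```text
clock: 19.95
eef_pos: [0.5215, -0.1204, 0.2321]
eef_rot: [3.133, 0.229, -0.001]
ft_force: [0.1, -0.4, -2.6]
gripper_width: 0.0066
grasp_force: 68.7
```

Call:
{"method": "servo_tool", "body": {
  "deltas": [
    [0,0,1,0,0,0,1],
    [0,0,0,0,0,0,1]
  ]
}}

```text
clock: 20.15
eef_pos: [0.5215, -0.1203, 0.2312]
eef_rot: [3.133, 0.229, -0.001]
ft_force: [0.1, 0.9, -2.1]
gripper_width: 0.0063
grasp_force: 68.7
```

Call:
{"method": "servo_tool", "body": {
  "deltas": [
    [0,0,1,0,0,0,1],
    [0,0,0,0,0,0,1]
  ]
}}

```text
clock: 20.35
eef_pos: [0.5216, -0.1204, 0.2304]
eef_rot: [3.133, 0.228, -0.001]
ft_force: [-0.0, 1.0, -1.2]
gripper_width: 0.0065
grasp_force: 69.0
```

Call:
{"method": "servo_tool", "body": {
  "deltas": [
    [0,0,1,0,0,0,1],
    [0,0,0,0,0,0,1]
  ]
}}

```text
clock: 20.55
eef_pos: [0.5217, -0.1205, 0.2296]
eef_rot: [3.133, 0.228, 0.0]
ft_force: [-0.9, 1.2, 4.7]
gripper_width: 0.0065
grasp_force: 69.6
```

Rollers felt at about 0.2305. I keep pushing gently.

Call:
{"method": "servo_tool", "body": {
  "deltas": [
    [0,0,0.7,0,0,0,1],
    [0,0,0,0,0,0,1]
  ]
}}

```text
clock: 20.75
eef_pos: [0.5218, -0.1205, 0.229]
eef_rot: [3.133, 0.228, 0.0]
ft_force: [-0.6, -0.0, 5.3]
gripper_width: 0.0062
grasp_force: 69.7
```

Call:
{"method": "servo_tool", "body": {
  "deltas": [
    [0,0,0.7,0,0,0,1],
    [0,0,0,0,0,0,1]
  ]
}}

```text
clock: 20.95
eef_pos: [0.5218, -0.1204, 0.2282]
eef_rot: [3.133, 0.228, 0.0]
ft_force: [0.2, 0.5, 4.2]
gripper_width: 0.0066
grasp_force: 69.7
```

Call:
{"method": "servo_tool", "body": {
  "deltas": [
    [0,0,0.7,0,0,0,1],
    [0,0,0,0,0,0,1]
  ]
}}

```text
clock: 21.15
eef_pos: [0.5217, -0.1204, 0.2274]
eef_rot: [3.133, 0.228, -0.0]
ft_force: [0.4, 1.1, 3.6]
gripper_width: 0.0062
grasp_force: 69.7
```

Call:
{"method": "servo_tool", "body": {
  "deltas": [
    [0,0,0.7,0,0,0,1],
    [0,0,0,0,0,0,1]
  ]
}}

```text
clock: 21.35
eef_pos: [0.5216, -0.1204, 0.2265]
eef_rot: [3.133, 0.228, -0.001]
ft_force: [-0.6, 0.8, 3.3]
gripper_width: 0.0065
grasp_force: 69.6
```

Call:
{"method": "servo_tool", "body": {
  "deltas": [
    [0,0,1,0,0,0,1],
    [0,0,1,0,0,0,1],
    [0,0,1,0,0,0,1],
    [0,0,0,0,0,0,1]
  ]
}}

```text
clock: 21.75
eef_pos: [0.5213, -0.1203, 0.223]
eef_rot: [3.133, 0.229, -0.002]
ft_force: [-0.3, 0.5, -0.8]
gripper_width: 0.0061
grasp_force: 68.9
```

Call:
{"method": "servo_tool", "body": {
  "deltas": [
    [0,0,1,0,0,0,1],
    [0,0,1,0,0,0,1],
    [0,0,1,0,0,0,1],
    [0,0,0,0,0,0,1]
  ]
}}

```text
clock: 22.15
eef_pos: [0.5214, -0.1204, 0.2201]
eef_rot: [3.133, 0.229, -0.002]
ft_force: [0.6, 0.9, -3.6]
gripper_width: 0.0067
grasp_force: 68.5
```

Call:
{"method": "servo_tool", "body": {
  "deltas": [
    [0,0,1,0,0,0,1],
    [0,0,1,0,0,0,1],
    [0,0,1,0,0,0,1],
    [0,0,0,0,0,0,1]
  ]
}}

```text
clock: 22.55
eef_pos: [0.5214, -0.1204, 0.2172]
eef_rot: [3.133, 0.229, -0.002]
ft_force: [-0.4, 0.8, -2.9]
gripper_width: 0.0066
grasp_force: 68.6
```

Call:
{"method": "servo_tool", "body": {
  "deltas": [
    [0,0,1,0,0,0,1],
    [0,0,1,0,0,0,1],
    [0,0,1,0,0,0,1],
    [0,0,1,0,0,0,1],
    [0,0,0,0,0,0,1]
  ]
}}

```text
clock: 23.05
eef_pos: [0.5214, -0.1204, 0.2133]
eef_rot: [3.133, 0.228, -0.001]
ft_force: [0.8, 0.4, -2.3]
gripper_width: 0.0064
grasp_force: 68.6
```

Past the rollers. Now feel for the bottom, expected at TCP z of about 0.204.

Call:
{"method": "servo_tool", "body": {
  "deltas": [
    [0,0,1,0,0,0,1],
    [0,0,1,0,0,0,1],
    [0,0,1,0,0,0,1],
    [0,0,1,0,0,0,1],
    [0,0,1,0,0,0,1],
    [0,0,0,0,0,0,1]
  ]
}}

```text
clock: 23.65
eef_pos: [0.5215, -0.1204, 0.2083]
eef_rot: [3.133, 0.229, -0.001]
ft_force: [1.1, 0.2, -2.5]
gripper_width: 0.0064
grasp_force: 68.6
```

Call:
{"method": "servo_tool", "body": {
  "deltas": [
    [0,0,1,0,0,0,1],
    [0,0,1,0,0,0,1],
    [0,0,1,0,0,0,1],
    [0,0,0,0,0,0,1]
  ]
}}

```text
clock: 24.05
eef_pos: [0.5215, -0.1204, 0.2053]
eef_rot: [3.133, 0.229, -0.001]
ft_force: [0.7, 1.0, -2.0]
gripper_width: 0.0066
grasp_force: 68.6
```

Call:
{"method": "servo_tool", "body": {
  "deltas": [
    [0,0,0.7,0,0,0,1],
    [0,0,0,0,0,0,1],
    [0,0,0,0,0,0,1]
  ]
}}

```text
clock: 24.35
eef_pos: [0.5215, -0.1204, 0.2048]
eef_rot: [3.133, 0.229, -0.001]
ft_force: [-0.7, -0.0, -2.1]
gripper_width: 0.0063
grasp_force: 68.6
```

Call:
{"method": "servo_tool", "body": {
  "deltas": [
    [0,0,0.6,0,0,0,1],
    [0,0,0,0,0,0,1],
    [0,0,0,0,0,0,1]
  ]
}}

```text
clock: 24.65
eef_pos: [0.5216, -0.1204, 0.2042]
eef_rot: [3.133, 0.229, -0.001]
ft_force: [-0.3, 0.2, -2.2]
gripper_width: 0.0069
grasp_force: 68.7
```

Call:
{"method": "servo_tool", "body": {
  "deltas": [
    [0,0,0.5,0,0,0,1],
    [0,0,0,0,0,0,1],
    [0,0,0,0,0,0,1]
  ]
}}

```text
clock: 24.95
eef_pos: [0.5217, -0.1205, 0.204]
eef_rot: [3.133, 0.228, -0.0]
ft_force: [-1.4, -0.1, 5.6]
gripper_width: 0.0065
grasp_force: 69.7
```

Bottom found at 0.2041, which is 32 mm below the ledge contact, so the bar is seated. Now release.

Call:
{"method": "servo_tool", "body": {
  "deltas": [
    [0,0,-0.5,0,0,0,1],
    [0,0,0,0,0,0,1],
    [0,0,0,0,0,0,0.6],
    [0,0,0,0,0,0,0.3],
    [0,0,0,0,0,0,0],
    [0,0,0,0,0,0,0],
    [0,0,0,0,0,0,0]
  ],
  "grip_force": 20
}}

```text
clock: 25.65
eef_pos: [0.5215, -0.1204, 0.2041]
eef_rot: [3.133, 0.229, -0.001]
ft_force: [0.2, 0.7, 0.3]
gripper_width: 0.0423
grasp_force: 0.0
```

Call:
{"method": "servo_tool", "body": {
  "deltas": [
    [0,0,-5,0,0,0,0],
    [0,0,-10,0,0,0,0],
    [0,0,-20,0,0,0,0],
    [0,0,-30,0,0,0,0],
    [0,0,-30,0,0,0,0],
    [0,0,-25,0,0,0,0],
    [0,0,0,0,0,0,0]
  ]
}}

```text
clock: 26.35
eef_pos: [0.5226, -0.1206, 0.3281]
eef_rot: [3.131, 0.228, 0.007]
ft_force: [0.6, -0.8, 0.5]
gripper_width: 0.0428
grasp_force: 0.0
```

Call:
{"method": "servo_tool", "body": {
  "deltas": [
    [-20,0,0,0,0,0,0],
    [-40,0,0,0,0,0,0],
    [-40,0,0,0,0,0,0],
    [-40,0,0,0,0,0,0],
    [-30,0,0,0,0,0,0],
    [-10,0,0,0,0,0,0],
    [0,0,0,0,0,0,0],
    [0,0,0,0,0,0,0]
  ]
}}

```text
clock: 27.15
eef_pos: [0.3442, -0.1465, 0.3244]
eef_rot: [3.133, 0.228, -0.0]
ft_force: [0.6, -0.2, 0.0]
gripper_width: 0.0428
grasp_force: 0.0
```

```bash
python3 - <<'E'
from h import *
S=cap('side','side6');b=S['color'];u0,v0=250,110
T=cap('top','top6')['color']
o=np.zeros((600,800,3),np.uint8);o[:,:450]=cv2.resize(b[v0:v0+120,u0:u0+90],(450,600),interpolation=2);o[:350,450:]=cv2.resize(T[170:250,250:330],(350,350),interpolation=2)
cv2.imwrite('pics/g6.png',o[:,:,::-1])
B=np.array([.5216,-.1204,.143]);a=np.radians(8.4);d=np.array([np.cos(a),np.sin(a),0])
print(((proj(S,[B+.05*d,B-.05*d,B+[0,0,.068],B-[0,0,.09]])-[u0,v0]+.5)*5).round(0)); go(B)
E
```

```text
[[142. 292.]
 [346. 333.]
 [254. 189.]
 [229. 461.]]
pos [ 344.4 -146.4  324. ] yaw 8.37 q6 [-0.4  -0.04 -0.03  1.58 -0.    2.59] tilt [-1.2e-03 -1.0e-04 -1.0e+00] F [ 0.9   0.13 -0.25] w 0.04265153021585313 t 27.25
turn [0. 0. 0.] then shift [1.793e+02 1.000e-01 1.808e+02]
```

View pics/g6.png

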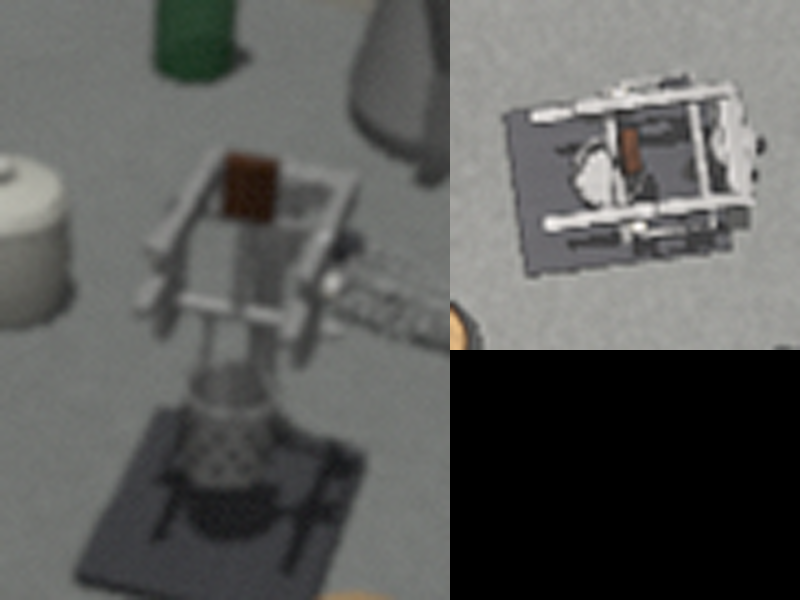

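The strainer hangs upright. In the side crop the tab is at (250,188), against a predicted (254,189). The bar lies in both throats below the rollers, and the arm is clear.

```bash
python3 -c "
from h import *
print(manip.sign_off())"
```

```text
the job is handed in; nothing more can be done
None
```

The strainer is hanging by its cross bar in the hook throats, upright and released, and the job was handed in at about 27 s; wrist forces stayed around 13 N or less, but the sign-off did not report a verdict.

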